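Lock the banding wheel with its ball-lock pin

ROBOT

A 6-joint arm with a two-finger parallel gripper is mounted at the origin on the work surface. World frame = base frame: x ahead of the robot, y to its left, z up, the work surface at z = 0. Lengths are in m, angles in rad, forces in N, time in s.
With the tool pointing down it reaches from about 0.3 to 0.775 m from the base axis. Payload 14.6 kg.
Tool frame: the origin (TCP) lies midway between the tips of the shut fingers; the grasp point (between the pads) lies 19 mm behind it; x points along the fingers, y is the direction in which the jaws open and shut, and the axes are right-handed (so a half turn about x gives the same grasp; the last joint's range is limited). The gripper opens to 85 mm and grips with 20 to 120 N. Pads are 22 mm wide; open, the fingers measure 114 mm over their backs; the gripper's body (76 mm by 85 mm) begins 54 mm behind the grasp point. The pads swing forward as they close: fully open they stand 13 mm farther back than shut.
Start: joints at [1.256, 0.3, 1.521, -0, 1.321, -0.067], TCP at [0.135, 0.533, 0.231] pointing down, gripper open.
Joint ranges: [-3.03, 3.03], [-0.79, 2.21], [0.23, 2.52], [-1.04, 4.18], [0, 3.07], [-2.55, 2.55]. Speed limits (rad/s): [2.22, 2.22, 2.57, 3.14, 3.14, 3.14].

INTERFACE

Orientations are given as a unit quaternion [x, y, z, w].
In Python, from cell import r gives the robot as it stands. The module is installed in compiled form; this text tells all that it offers.
- The arm moves only by the shell command python3 -m handwheel 'ROWS' [OPENING]. ROWS is JSON, one flat list of numbers, 4 for each row, row after row: the shift along the world's x, y, z in m, then the turn about the world's z in degrees. A call has 1 to 8 rows; each row shifts and turns the pose as measured when the row begins; what a row does not reach is not made up. A row lasts 1/12 s, in which the tool goes at most 41.7 mm and 7.16 degrees, less where a joint would pass 70% of its speed; a pose out of reach is approached as far as the arm can. A call is refused whole if a number of a shift passes 0.0417 or a number of a turn 7.16, either way. A call with a gripper value outside its range is refused whole. OPENING is the finger opening in m, from 0 to 0.0854, set as the call begins (- or left out, the last holds). The fingers move at their own pace and stop on an object; the grip force is fixed at half the most. Time passes only in rows, so rows that do not move let the fingers close. It gives the time, the measured TCP pose, the force and the opening at its end, in the units of the state.
- r.sense(): the state, without advancing time (a new reading comes with each control period).
- r.capture(name): name is "scene" or "side" or "wrist"; returns a dict with "color" (480x640x3 uint8, red, green, blue), "intrinsics" (3x3 intrinsics, pixels), "k1" (the pictures are not rectified: a ray, as slopes to the right and down, at radius r is drawn at 1 + k1 r^2 times it, then the intrinsics apply), "rvec" (rotation vector, rad) and "tvec" (3), from world to camera coordinates, as OpenCV has them; the wrist camera has in their place "T_tool_cam" (4x4, takes a point from camera to tool coordinates, whose origin is the TCP and whose axes are the tool frame's). Camera axes: x right, y down, z forward; pixel columns grow to the right and rows downward; lengths in m; the calibration is good to about 2 mm. A picture is of the moment at which its call begins: read the wrist's pose just before it. There is no depth.
- r.job_done(): hands the job in, once; it reports no verdict.
The state is a dict: "t": time; "joint_positions": joint angles; "joint_vel": joint speeds; "effort": joint torques, N m; "eef_pos": TCP position; "ee_rot": TCP orientation; "ft_force": force on the tool from outside, world axes, zero at the start; "torque": the same for the moment, N m; "finger_gap": finger opening in m.
Only numpy, scipy, OpenCV 4.12 (cv2) and the standard library are available. Lean on these libraries where they do the work, as an engineer would, in place of code of your own. Each camera call takes 0.05 s, during which the arm holds its last target.

TASK

Lock the banding wheel so that its head cannot turn: pull the blue-knobbed pin up out of its wooden parking block against its detent, and push it down through the lined-up holes of the wheel's blue lug and the bracket beneath until it is fully home, its collar flat on the lug, then let go. Leave the white-knobbed pin in its block and the bowl standing on the wheel.

Things in the scene. Friction and masses are not known exactly. Their poses are not given: they have to be found in the camera images.
- blue_pin_knob (a point): Centre of the blue knob (upright cylinder, 34 mm across, 44 tall) of a loose 150 g pin; z up. Below this point: underside of its 40 mm collar at 30 mm, tapered tip at 90 mm; shank 16 mm thick. Starts upright in a fixed plywood block 60 x 60 x 66 mm, collar resting on the block's top, held by spring balls: 10 to 20 N frees it straight up; clear after 60 mm.
- lock_hole (a point): Centre of the hole in the top of the blue 60 mm lug on the white wheel head's rim, 110 mm above the table; z up, x towards the wheel's centre 145 mm off (head 220 mm wide, level with lug, all fixed). Hole 22 mm wide, chamfered 5 mm; in line with a second in the bracket 24 to 46 mm below, whose spring balls resist the last 20 mm (4 to 12 N). Fully home, the pin's knob centre is 30 mm above here.
- white_pin_knob (a point): Centre of the knob of a second, otherwise equal pin with a white knob, in a plywood block of its own; to be left alone.
- bowl_mid (a point): Middle of a loose terracotta bowl, 100 mm across and 50 mm tall, that stands on the middle of the wheel head (this point is on its axis, 25 mm above the wheel head); to be left standing.
Things that resemble listed ones, but are neither listed nor needed, are in the scene too. What is shaped like the part that bears blue_pin_knob but green is not meant. Leave any purple look-alike of the part that bears bowl_mid alone.

How it is judged:
By the outcome, as a careful person would: the job done as asked, in the order asked, and still so for the second after the job is handed in, with the robot touching nothing.
It also fails if it takes over 38 s, if anything falls off the work surface, if the arm or the gripper's body presses on something with over 40 N, if the wrist force passes 120 N, or if a joint passes its speed limit or range.

## Working session

There is one attempt and no reset: what is moved stays moved. The work goes in short steps, Python scripts to look and compute and a shell command to move; the robot and the scene stay as the last step left them, time stands still between calls to the robot, and variables do not carry over. Pictures are saved under pics/ and viewed, and the job is handed in when it is done.

```bash
mkdir -p pics; cat > h.py <<'E'
import numpy as np,cv2,pickle
from cell import r
def grab(n,tag):
    s=r.sense(); c=r.capture(n); c['s']=s
    cv2.imwrite(f'pics/{tag}.png',c['color'][:,:,::-1]); pickle.dump(c,open(f'{tag}.pkl','wb')); return c
def load(tag): return pickle.load(open(f'{tag}.pkl','rb'))
def ray(c,u,v):
    K=np.array(c['intrinsics']);k1=float(c['k1'])
    d=np.array([(u-K[0,2])/K[0,0],(v-K[1,2])/K[1,1]]);p=d.copy()
    for _ in range(30): p=d/(1+k1*(p@p))
    q=np.array([p[0],p[1],1.])
    if 'rvec' in c and c['rvec'] is not None:
        R=cv2.Rodrigues(np.array(c['rvec'],float))[0];t=np.array(c['tvec'],float).ravel()
        return -R.T@t,R.T@q
    from scipy.spatial.transform import Rotation as Ro
    T=np.array(c['T_tool_cam']);R=Ro.from_quat(c['s']['ee_rot']).as_matrix();e=np.array(c['s']['eef_pos'])
    return e+R@T[:3,3],R@T[:3,:3]@q
def plane(c,u,v,z):
    o,d=ray(c,u,v); return o+d*(z-o[2])/d[2]
def tri(obs):
    A=np.zeros((3,3));b=np.zeros(3)
    for c,u,v in obs:
        o,d=ray(c,u,v);d=d/np.linalg.norm(d);P=np.eye(3)-np.outer(d,d);A+=P;b+=P@o
    x=np.linalg.solve(A,b)
    res=[np.linalg.norm(np.cross(x-ray(c,u,v)[0],ray(c,u,v)[1]/np.linalg.norm(ray(c,u,v)[1]))) for c,u,v in obs]
    return x,res
E
python3 - <<'E'
from h import *
for n in('scene','side','wrist'):
    c=grab(n,n+'0')
    print(n,c['intrinsics'],c['k1'],c.get('rvec'),c.get('tvec'))
s=r.sense();print(s)
E
```

```text
scene [[461.94254999   0.         316.74901517]
 [  0.         461.94254999 231.08383367]
 [  0.           0.           1.        ]] -0.11330027675078014 [ 1.54729795  2.1680956  -0.73298596] [ 0.22621591 -0.36980149  1.31964548]
side [[607.50882778   0.         322.14921132]
 [  0.         607.50882778 241.12329693]
 [  0.           0.           1.        ]] -0.013730938877823624 [ 2.35700376 -0.05310366  0.02375745] [-0.58556152  0.05387963  1.2625376 ]
wrist [[422.32939583   0.         318.3156817 ]
 [  0.         422.32939583 238.77306546]
 [  0.           0.           1.        ]] -0.10232344427224807 None None
{'t': 0.15, 'joint_positions': array([ 1.25637496e+00,  3.00356280e-01,  1.52140054e+00, -6.37330137e-06,
        1.32071632e+00, -6.65894539e-02]), 'joint_vel': array([-4.40781189e-04, -2.58081022e-03, -1.51695884e-03, -1.10601735e-03,
        5.69666065e-05,  4.91584608e-04]), 'effort': array([ 1.80752730e-03, -5.43660522e+01, -3.61892724e+01,  4.17542174e-05,
        2.98131112e-03,  7.33671095e-05]), 'eef_pos': array([0.13486335, 0.53303657, 0.23086068]), 'ee_rot': array([ 0.0870911 ,  0.70174166, -0.08770326,  0.70162805]), 'ft_force': array([-0.71802376,  0.59873495,  0.27164862]), 'torque': array([-0.08498397,  0.00102612,  0.00583505]), 'finger_gap': 0.08524819027998908}
```

View pics/scene0.png

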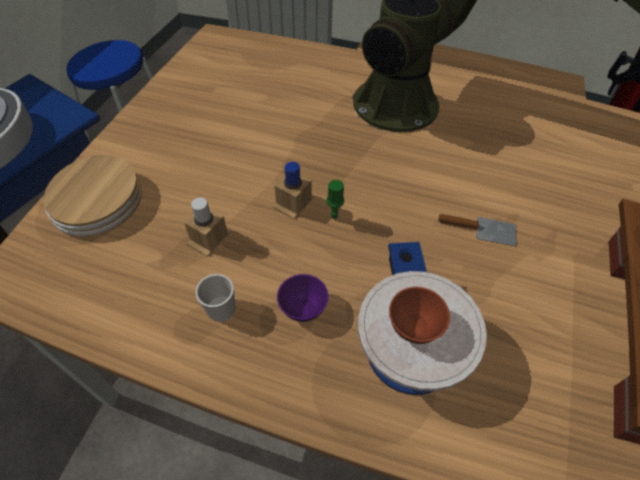

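View pics/side0.png

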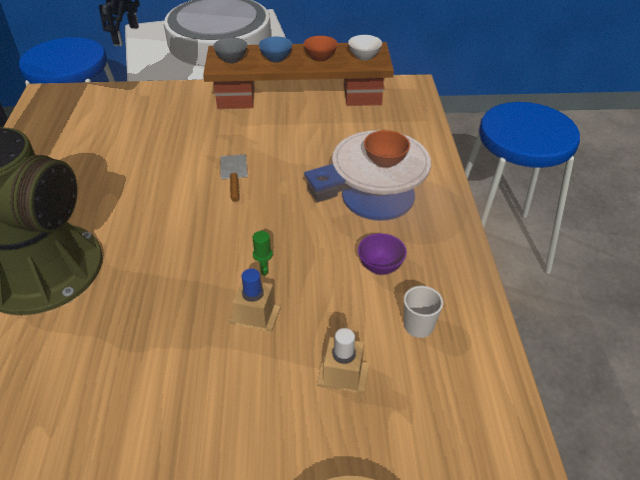

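View pics/wrist0.png

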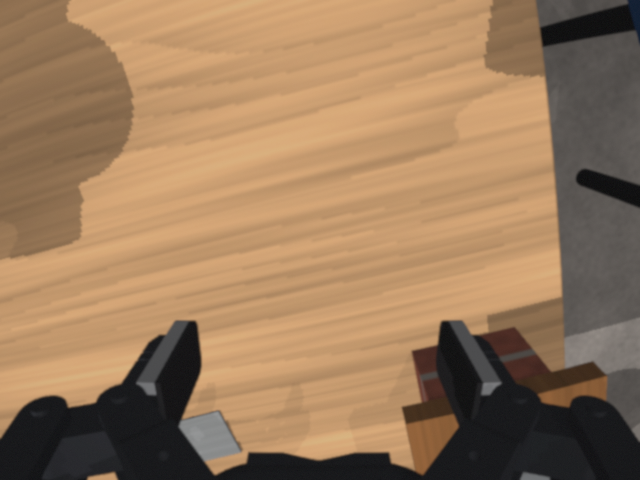

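The pictures show the blue pin at scene (292,175) and side (252,283), and the white pin at scene (201,210) and side (345,343). The lug hole is near scene (406,256) and side (322,177). Next I'll segment and triangulate these.

```bash
python3 - <<'E'
from h import *
for n,boxes in(('scene',[(270,150,330,220),(380,230,440,285)]),('side',[(228,260,285,330),(295,160,350,205)])):
    c=load(n+'0');im=c['color'];hsv=cv2.cvtColor(im,cv2.COLOR_RGB2HSV)
    m=cv2.inRange(hsv,(105,120,40),(130,255,255))
    nn,l,st,ce=cv2.connectedComponentsWithStats(m)
    for i in range(1,nn):
        if st[i,4]>60: print(n,st[i],ce[i])
    out=[cv2.resize(im[b:d,a:e],(400,400*(d-b)//(e-a)),interpolation=cv2.INTER_CUBIC)for a,b,e,d in boxes]
    H=max(o.shape[0] for o in out)
    out=[cv2.copyMakeBorder(o,0,H-o.shape[0],0,0,cv2.BORDER_CONSTANT) for o in out]
    cv2.imwrite(f'pics/z_{n}.png',np.hstack(out)[:,:,::-1])
s=load('scene0')
E
```

```text
scene [  67   40   75   50 2790] [104.21612903  64.20071685]
scene [   0   75   99  110 4093] [ 45.77962375 121.57146347]
scene [285 162  14  23 269] [292.01858736 172.99628253]
scene [389 243  36  30 802] [406.16084788 257.13466334]
scene [373 367  50  27 197] [395.36040609 384.18781726]
side [   0    0  129  107 9879] [55.65441846 44.41238992]
side [136   0  53  23 752] [154.96542553   9.10638298]
side [  254     0   386    96 27227] [483.8933779   40.55228266]
side [ 480  102  100   66 5164] [529.1570488  133.97443842]
side [345 199  26  17  97] [356.8556701  207.30927835]
side [242 269  19  28 429] [251.06293706 282.34265734]
```

```bash
sleep 1
```

```text
(no output)
```

View pics/z_scene.png

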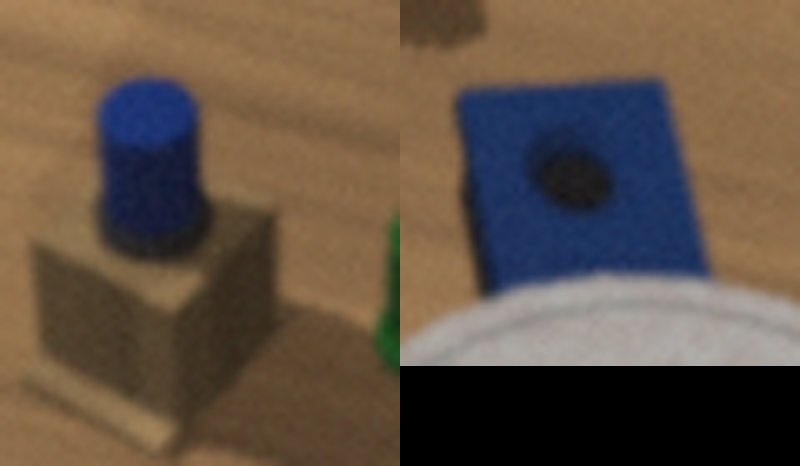

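View pics/z_side.png

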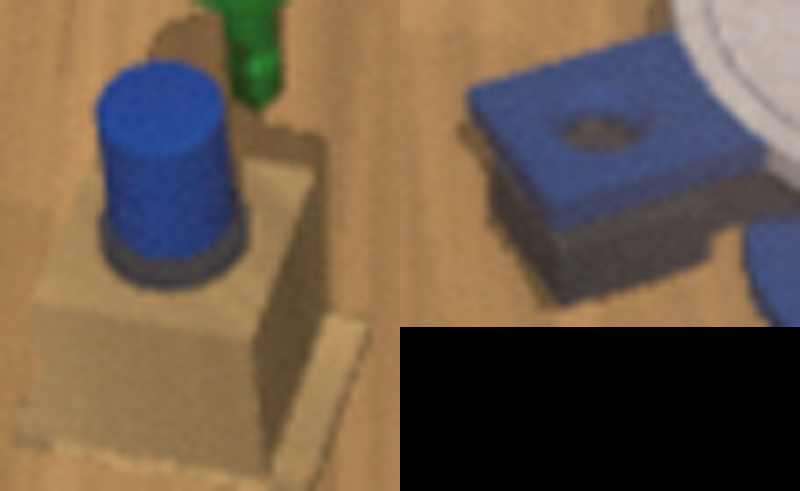

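```bash
python3 - <<'E'
from h import *
c=load('scene0');s=load('side0')
def both(name,a,b,z):
    print(name,plane(c,*a,z).round(4),plane(s,*b,z).round(4),tri([(c,*a),(s,*b)]))
both('knobtop',(292.3,166.8),(250.8,275.4),.118)
both('knobmid',(292.0,173),(251.2,282.5),.096)
both('hole',(405.7,255.5),(322.8,177.2),.11)
both('green',(336,186),(262,240),.1)
both('white',(201,205),(345,337),.118)
both('bowlrim',(420,310),(387,150),.16)
for nm,a in(('c',(457,95)),('c',(665,80)),):
  u=((a[0]-400)/6.667+380,a[1]/6.667+230);print('lug scene corners',plane(c,*u,.11))
for a in((470,88),(555,215)):
  u=((a[0]-400)/7.27+295,a[1]/7.27+160);print('lug side',plane(s,*u,.11))
for a in((40,240),(170,305),(275,210)):
  print('block scene',plane(c,a[0]/6.667+270,a[1]/6.667+150,.066))
print(c['rvec'],-cv2.Rodrigues(c['rvec'])[0].T@c['tvec'],-cv2.Rodrigues(s['rvec'])[0].T@s['tvec'])
E
```

```text
knobtop [ 0.4529 -0.1401  0.118 ] [ 0.4512 -0.1485  0.118 ] (array([ 0.44951759, -0.14258793,  0.11270891]), [np.float64(0.0013141007165163939), np.float64(0.0013141007165163607)])
knobmid [ 0.4505 -0.1426  0.096 ] [ 0.45   -0.1462  0.096 ] (array([ 0.44924699, -0.14366266,  0.09378103]), [np.float64(0.0006358246050200892), np.float64(0.0006358246050200729)])
hole [0.5951 0.1404 0.11  ] [0.5935 0.1332 0.11  ] (array([0.59301732, 0.13990495, 0.10552995]), [np.float64(0.0010839836512784942), np.float64(0.0010839836512785124)])
green [ 0.4598 -0.0388  0.1   ] [ 0.4674 -0.0413  0.1   ] (array([ 0.46500643, -0.0394842 ,  0.10145269]), [np.float64(0.0032955459466321047), np.float64(0.003295545946632153)])
white [ 0.6143 -0.2762  0.118 ] [ 0.6102 -0.2906  0.118 ] (array([ 0.60947361, -0.28240864,  0.1084968 ]), [np.float64(0.001877253543239523), np.float64(0.001877253543239487)])
bowlrim [0.7285 0.1853 0.16  ] [0.7303 0.1564 0.16  ] (array([0.72865869, 0.18226197, 0.14699922]), [np.float64(0.007616349950432094), np.float64(0.007616349950432123)])
lug scene corners [0.58018905 0.10367128 0.11      ]
lug scene corners [0.55539718 0.1594294  0.11      ]
lug side [0.55513456 0.15226944 0.11      ]
lug side [0.57807855 0.09303128 0.11      ]
block scene [ 0.47269051 -0.17359791  0.066     ]
block scene [ 0.48584657 -0.12221473  0.066     ]
block scene [ 0.4340405  -0.10383314  0.066     ]
[ 1.54729795  2.1680956  -0.73298596] [1.11199104 0.13840526 0.82079894] [ 0.5448399  -0.87920142  0.93270619]
```

```bash
python3 -m handwheel '[0.017,-0.035,0,-4.7,0.017,-0.035,0,-4.7,0.017,-0.035,0,-4.7,0.017,-0.035,0,-4.7,0.017,-0.035,0,-4.7,0.017,-0.035,0,-4.7,0.017,-0.035,0,-4.7,0.017,-0.035,0,-4.7]' 0.0854; python3 - <<'E'
from h import *
c=grab('wrist','w1');print(c['T_tool_cam'],c['s']['eef_pos'],c['s']['ee_rot'],c['s']['t'])
E
```

```text
t: 0.82
eef_pos: [0.2698, 0.2445, 0.227]
ee_rot: [0.313, 0.634, -0.316, 0.632]
ft_force: [1.4, 0.1, 0.1]
finger_gap: 0.0854
[[ 2.85181163e-04 -3.22745212e-01  9.46485841e-01 -1.42780477e-01]
 [ 9.99999925e-01  3.41789693e-04 -1.84757286e-04 -9.42424308e-05]
 [-2.63869576e-04  9.46485822e-01  3.22745285e-01 -8.32854254e-02]
 [ 0.00000000e+00  0.00000000e+00  0.00000000e+00  1.00000000e+00]] [0.26979179 0.24445207 0.22698491] [ 0.31297828  0.63424048 -0.31599885  0.63239887] 0.8167
```

View pics/w1.png

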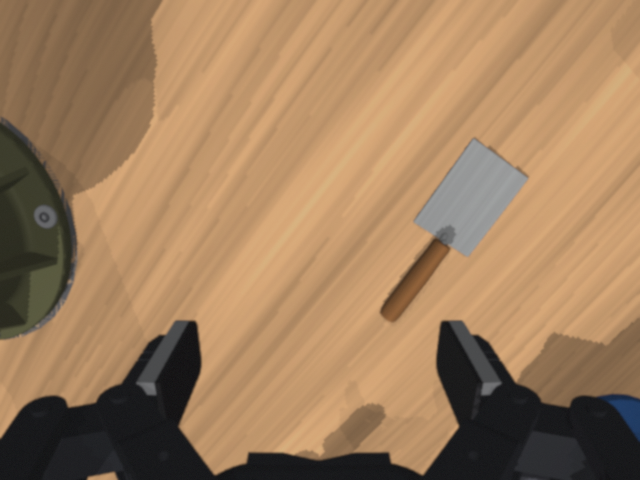

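```bash
python3 -m handwheel '[0.017,-0.036,0.001,-4.8,0.017,-0.036,0.001,-4.8,0.017,-0.036,0.001,-4.8,0.017,-0.036,0.001,-4.8,0.017,-0.036,0.001,-4.8,0.017,-0.036,0.001,-4.8,0.017,-0.036,0.001,-4.8,0.017,-0.036,0.001,-4.8]' ; python3 -m handwheel '[0.017,-0.036,0,-4.8,0.017,-0.036,0,-4.8,0.0,-0.015,0,-4.8,0,0,0,0]'
python3 - <<'E'
from h import *
c=grab('wrist','w2');print(c['s']['eef_pos'],c['s']['ee_rot'],c['s']['t'])
E
```

```text
t: 1.53
eef_pos: [0.4064, -0.0551, 0.236]
ee_rot: [-0.513, -0.486, 0.514, -0.486]
ft_force: [1.0, 0.7, 1.0]
finger_gap: 0.0853
t: 1.87
eef_pos: [0.4422, -0.1524, 0.235]
ee_rot: [-0.575, -0.411, 0.576, -0.411]
ft_force: [0.4, 0.4, -0.3]
finger_gap: 0.0853
[ 0.44222036 -0.15237291  0.23503384] [-0.57476797 -0.4111836   0.57622412 -0.41053086] 1.8667
```

View pics/w2.png

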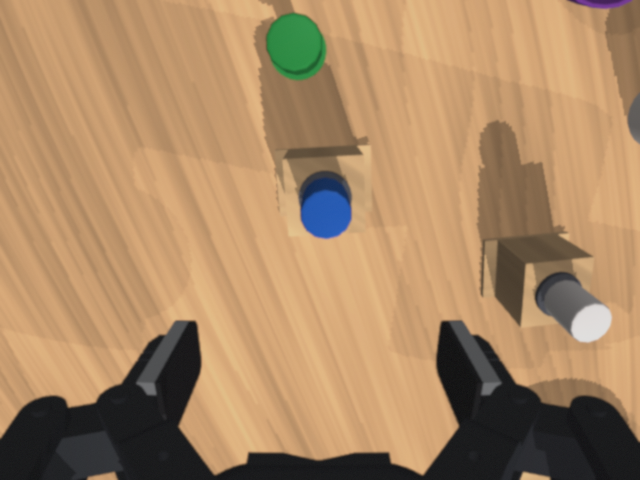

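The blue knob's top is at about (326,213), with the green pin above it at (295,43) and the white pin at (590,320). I'll fit the knob's top disc.

```bash
python3 - <<'E'
from h import *
from scipy.spatial.transform import Rotation as Ro
c=load('w2');hsv=cv2.cvtColor(c['color'],cv2.COLOR_RGB2HSV)
m=cv2.inRange(hsv,(105,120,110),(130,255,255));n,l,st,ce=cv2.connectedComponentsWithStats(m)
for i in range(1,n):
    if st[i,4]>200: print(st[i],ce[i])
print(plane(c,326,213,.118))
R=Ro.from_quat(c['s']['ee_rot']).as_matrix();print(R.round(3))
E
```

```text
[ 301  189   50   49 1884] [325.81104034 213.07961783]
[ 0.45027852 -0.14275498  0.118     ]
[[-0.002  0.946 -0.325]
 [-0.    -0.325 -0.946]
 [-1.    -0.002  0.001]]
```

```bash
python3 -m handwheel '[0.008,0.009,-0.01,0,0,0,-0.03,0,0,0,-0.03,0,0,0,-0.03,0,0,0,-0.02,0,0,0,0,0]'
python3 - <<'E'
from h import *
c=grab('wrist','w3');print(c['s']['eef_pos'],c['s']['t'])
E
```

```text
t: 2.42
eef_pos: [0.4508, -0.132, 0.1097]
ee_rot: [0.571, 0.417, -0.57, 0.418]
ft_force: [-0.6, -0.3, -0.8]
finger_gap: 0.0857
[ 0.45084108 -0.13197123  0.10974517] 2.4167
```

View pics/w3.png

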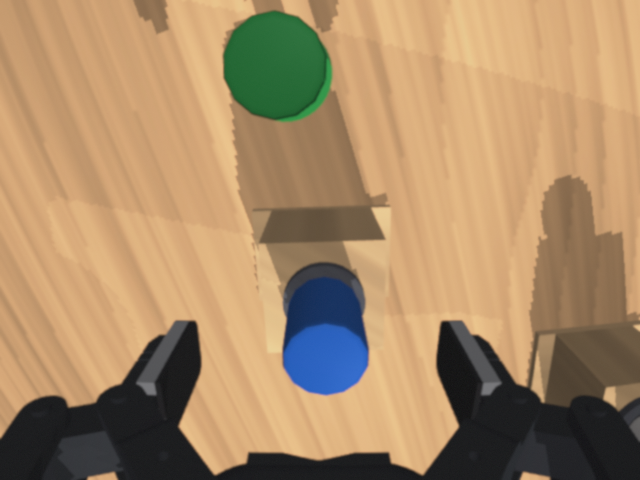

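```bash
python3 - <<'E'
from h import *
from scipy.spatial.transform import Rotation as Ro
c=load('w3');print(plane(c,325.5,352,.118), r.sense()['eef_pos'])
R=Ro.from_quat(c['s']['ee_rot']).as_matrix();d=plane(c,325.5,352,.118)-c['s']['eef_pos'];print(R.T@d)
E
python3 -m handwheel '[0,0,0,0]'
```

```text
[ 0.45103635 -0.13982628  0.118     ] [ 0.45140673 -0.13218841  0.11147859]
[-0.0082513   0.00256871  0.00742966]
t: 2.55
eef_pos: [0.4519, -0.1312, 0.1123]
ee_rot: [0.571, 0.418, -0.569, 0.42]
ft_force: [0.8, 0.5, 0.8]
finger_gap: 0.0852
```

```bash
python3 -m handwheel '[-0.001,-0.01,-0.01,0,0,0,-0.01,0,0,0,-0.01,0,0,0,0,0,0,0,0,0]'
```

```text
t: 2.97
eef_pos: [0.4529, -0.1416, 0.0833]
ee_rot: [0.571, 0.416, -0.567, 0.423]
ft_force: [-0.2, 0.1, 0.6]
finger_gap: 0.0855
```

```bash
python3 -m handwheel '[-0.002,0,-0.006,0,0,0,0,0]'; python3 -m handwheel '[0,0,0,0,0,0,0,0,0,0,0,0,0,0,0,0,0,0,0,0,0,0,0,0]' 0.0;python3 - <<'E'
from h import *
c=grab('wrist','w4');print(c['s']['eef_pos'],c['s']['t'],c['s']['ft_force'],c['s']['torque'],c['s']['finger_gap'])
E
```

```text
t: 3.13
eef_pos: [0.4508, -0.1418, 0.077]
ee_rot: [0.572, 0.416, -0.567, 0.423]
ft_force: [0.1, 0.4, 0.1]
finger_gap: 0.0855
t: 3.63
eef_pos: [0.4507, -0.1418, 0.0778]
ee_rot: [0.572, 0.416, -0.567, 0.423]
ft_force: [2.0, 0.2, -5.7]
finger_gap: 0.0326
[ 0.45070215 -0.14175078  0.07784872] 3.6333 [ 2.02642947  0.17172597 -5.65835378] [-0.12800363 -0.36241507 -0.00712612] 0.03258722328716108
```

View pics/w4.png

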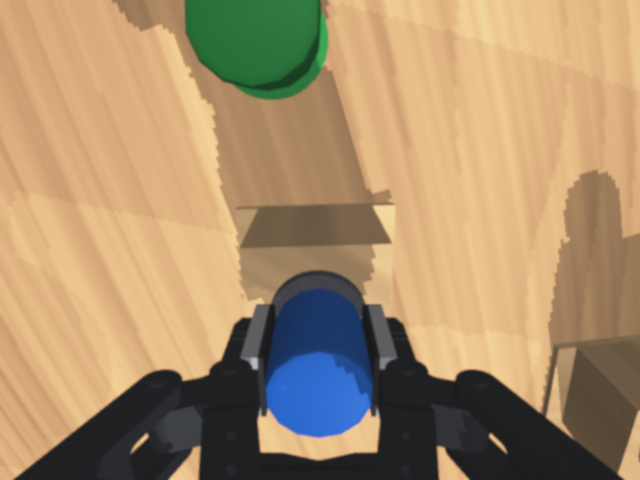

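```bash
python3 -m handwheel '[0,0,0.006,0,0,0,0.008,0,0,0,0.01,0,0,0,0.012,0,0,0,0.012,0,0,0,0.012,0,0,0,0.012,0,0,0,0.012,0]' ; python3 -m handwheel '[0,0,0.03,0,0,0,0.03,0,0,0,0.02,0,0,0,0,0]'; python3 - <<'E'
from h import *
from scipy.spatial.transform import Rotation as Ro
c=load('w4');p=plane(c,319.5,382,.118);print(p)
c=grab('wrist','w5');print(c['s']['eef_pos'],c['s']['t'],c['s']['ft_force'],c['s']['torque'],c['s']['finger_gap'])
print(Ro.from_quat(c['s']['ee_rot']).as_matrix().round(3))
c=grab('side','s5')
c=grab('scene','c5')
E
```

```text
t: 4.35
eef_pos: [0.4498, -0.1412, 0.1693]
ee_rot: [0.571, 0.416, -0.567, 0.422]
ft_force: [0.1, -0.2, -2.3]
finger_gap: 0.033
t: 4.68
eef_pos: [0.4495, -0.1413, 0.2605]
ee_rot: [0.573, 0.414, -0.566, 0.425]
ft_force: [0.6, -0.4, 0.2]
finger_gap: 0.0325
[ 0.4515766  -0.13823482  0.118     ]
[ 0.44949418 -0.14126666  0.26053779] 4.6833 [ 0.63165789 -0.36933226  0.17068938] [-0.03321201 -0.02118487  0.01956107] 0.03253595186423363
[[ 0.017  0.955 -0.296]
 [-0.007 -0.296 -0.955]
 [-1.     0.018  0.001]]
```

View pics/w5.png

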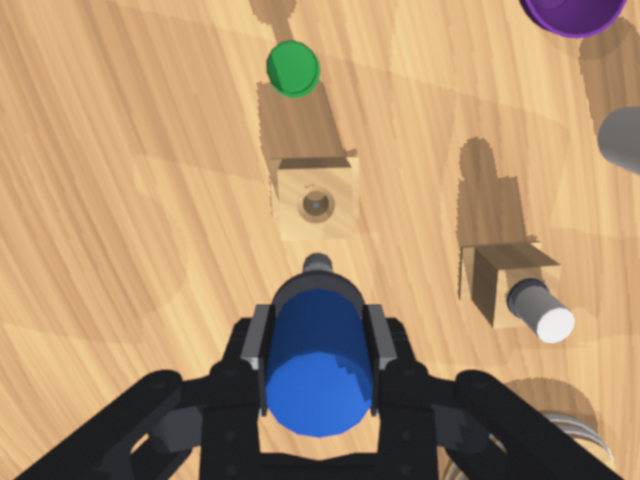

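View pics/s5.png

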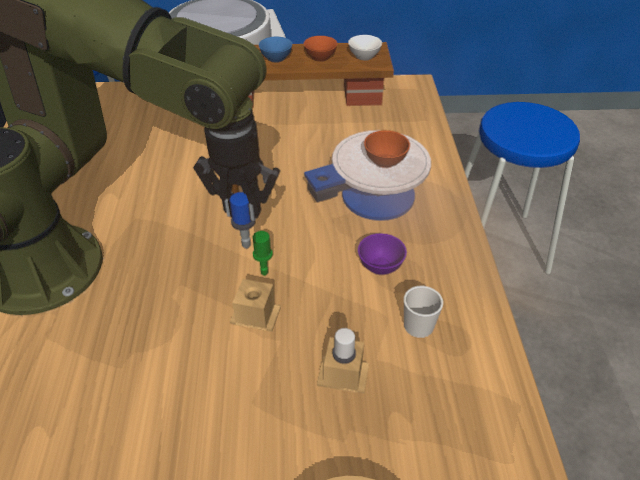

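View pics/c5.png

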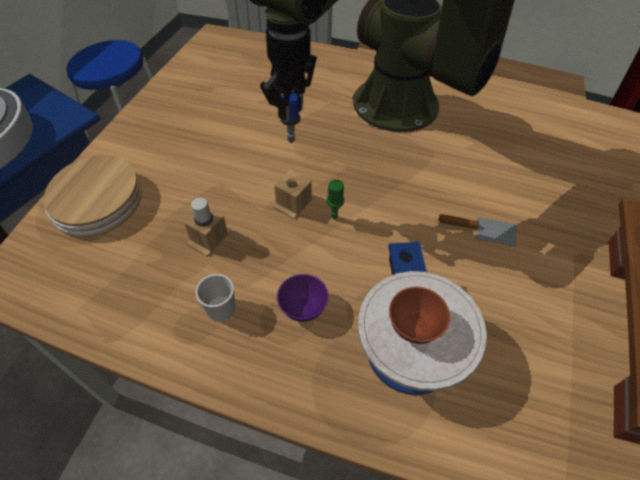

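The pin is free and hanging clear: its tip is at wrist (318,262), and the block's empty hole is at (316,204). I'll go above the lug at the same relative height, so the lug hole should show at the same pixel.

```bash
python3 -m handwheel '[0.016,0.031,0.01,0,0.016,0.031,0.01,0,0.016,0.031,0.01,0,0.016,0.031,0.01,0,0.016,0.031,0.004,0,0.016,0.031,0,0,0.016,0.031,0,0,0.016,0.03,0,0]'; python3 -m handwheel '[0.008,0.015,0,0,0,0,0,0,0,0,0,0]';python3 - <<'E'
from h import *
c=load('w5');print('blockhole',plane(c,316,204,.066))
c=grab('wrist','w6');print(c['s']['eef_pos'],c['s']['t'],c['s']['ee_rot'])
E
```

```text
t: 5.5
eef_pos: [0.5748, 0.1131, 0.2899]
ee_rot: [-0.568, -0.417, 0.574, -0.416]
ft_force: [0.2, -1.1, -1.1]
finger_gap: 0.0326
t: 5.75
eef_pos: [0.5833, 0.1347, 0.283]
ee_rot: [-0.564, -0.421, 0.576, -0.416]
ft_force: [-0.1, -0.8, -1.5]
finger_gap: 0.0324
blockhole [ 0.4502484  -0.14366428  0.066     ]
[0.58333866 0.13471494 0.28304317] 5.75 [-0.56400874 -0.42071731  0.57609248 -0.41594295]
```

View pics/w6.png

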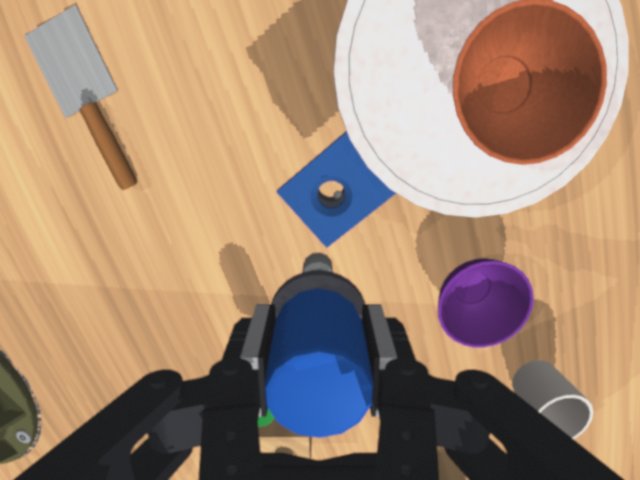

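```bash
cat >> h.py <<'E'
from scipy.spatial.transform import Rotation as Ro
def pin(s):
    g=load('w4')['s'];Rg=Ro.from_quat(g['ee_rot']).as_matrix();R=Ro.from_quat(s['ee_rot']).as_matrix()
    k=np.array([.4503,-.1434,.096]);t=np.array([.4503,-.1434,.006])
    f=lambda p:(np.array(s['eef_pos'])+R@Rg.T@(p-np.array(g['eef_pos']))).round(4)
    return f(k),f(t)
E
python3 - <<'E'
from h import *
for _ in range(2):
    s=r.sense();print(s['eef_pos'],s['ee_rot'])
c=load('w6');hsv=cv2.cvtColor(c['color'],cv2.COLOR_RGB2HSV)
im=c['color'][120:300,240:430];cv2.imwrite('pics/z6.png',cv2.resize(im,None,fx=4,fy=4,interpolation=cv2.INTER_CUBIC)[:,:,::-1])
print('hole',plane(c,330,194,.11),plane(c,331,197,.11)); print(pin(c['s']))
print(load('w4')['s']['ee_rot'])
E
```

```text
[0.58312388 0.13437011 0.28282998] [-0.56395251 -0.42070496  0.57634263 -0.41568507]
[0.58312388 0.13437011 0.28282998] [-0.56395251 -0.42070496  0.57634263 -0.41568507]
hole [0.59204636 0.14230699 0.11      ] [0.59209175 0.13983328 0.11      ]
(array([0.5834, 0.1331, 0.3012]), array([0.5809, 0.133 , 0.2112]))
[ 0.57152971  0.41610266 -0.56705209  0.422687  ]
```

View pics/z6.png

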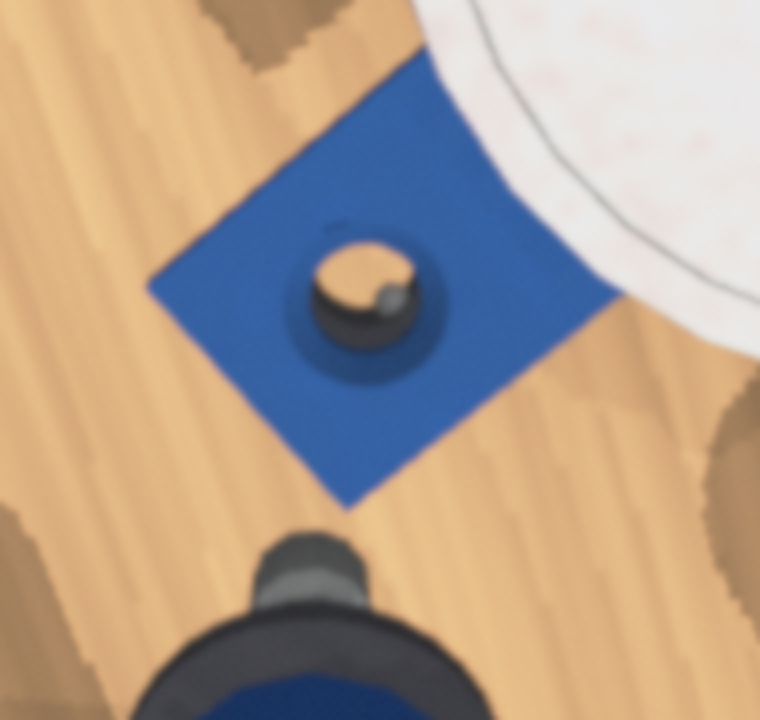

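The lug's chamfer ring is centred at about (331.5,195.8), which puts the hole near (0.592,0.1405). I'll shift over it, descend to just above the lug and look again.

```bash
python3 -m handwheel '[0.0105,0.0075,-0.008,0,0,0,-0.02,0,0,0,-0.02,0,0,0,-0.015,0,0,0,0,0,0,0,0,0]';python3 - <<'E'
from h import *
c=grab('wrist','w7');print(c['s']['eef_pos'],c['s']['t'],c['s']['ee_rot'],pin(c['s']))
im=c['color'][120:300,240:430];cv2.imwrite('pics/z7.png',cv2.resize(im,None,fx=4,fy=4,interpolation=cv2.INTER_CUBIC)[:,:,::-1])
grab('side','s7');grab('scene','c7')
E
```

```text
t: 6.3
eef_pos: [0.5918, 0.1354, 0.2164]
ee_rot: [-0.564, -0.419, 0.579, -0.414]
ft_force: [0.6, 0.8, -0.8]
finger_gap: 0.033
[0.59184686 0.13544308 0.2163794 ] 6.3 [-0.56424966 -0.41909745  0.57861866 -0.41373917] (array([0.592 , 0.1338, 0.2345]), array([0.5892, 0.1337, 0.1446]))
```

View pics/w7.png

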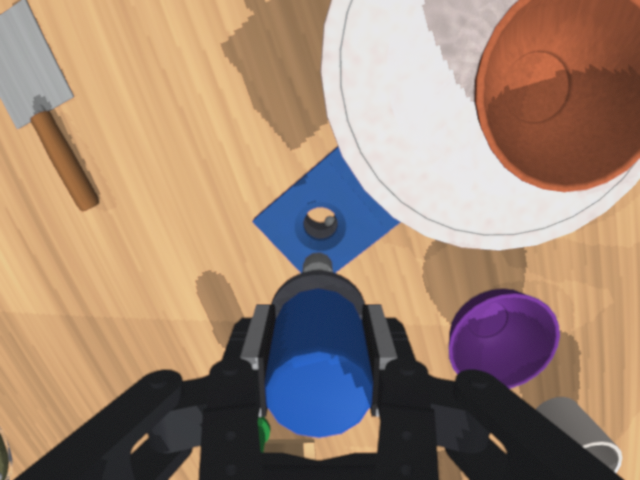

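View pics/s7.png

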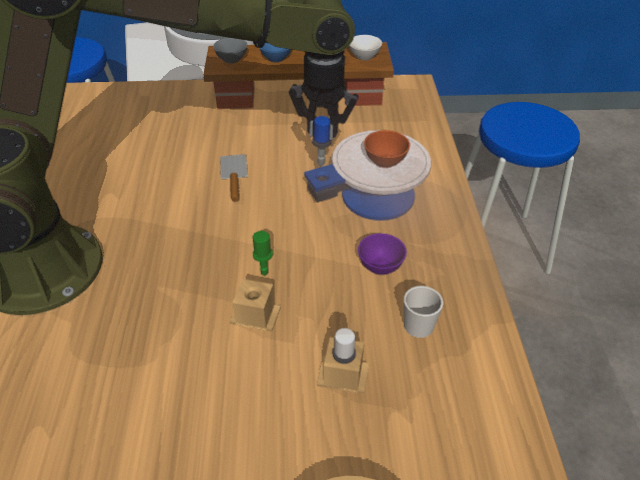

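View pics/c7.png

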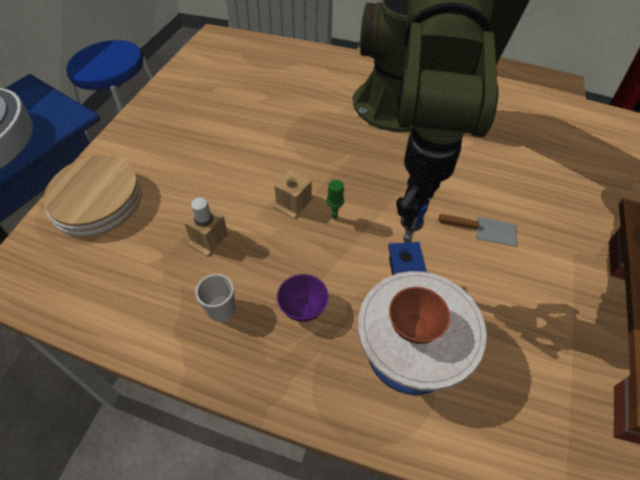

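```bash
python3 - <<'E'
from h import *
c=load('w7');im=c['color'][170:290,240:400];cv2.imwrite('pics/z7.png',cv2.resize(im,None,fx=5,fy=5,interpolation=cv2.INTER_CUBIC)[:,:,::-1])
print('hole',plane(c,320,226,.11),'tip',plane(c,317.5,258,.146))
E
```

```text
hole [0.59244024 0.14072187 0.11      ] tip [0.58962721 0.13463878 0.146     ]
```

```bash
sleep 1
```

```text
(no output)
```

View pics/z7.png

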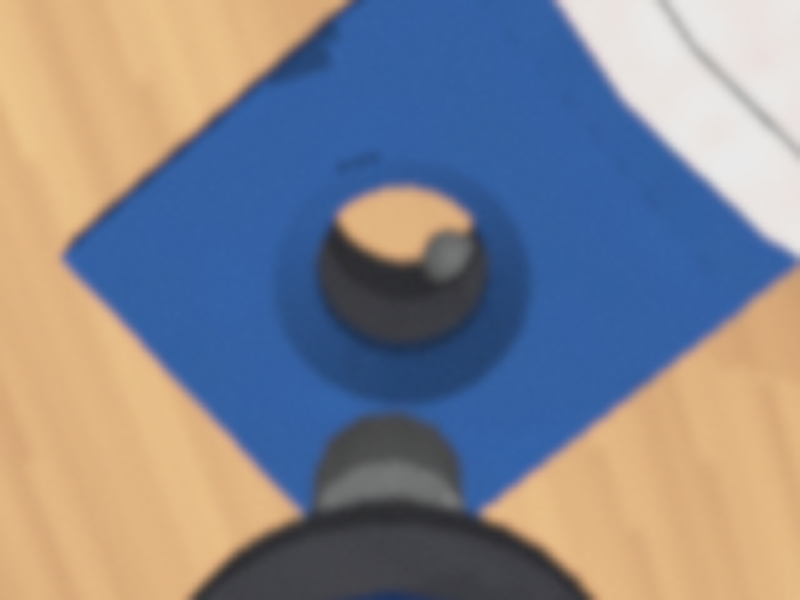

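```bash
python3 -m handwheel '[0.0025,0.007,-0.005,0,0,0,-0.01,0,0,0,0,0]';python3 - <<'E'
from h import *
c=grab('wrist','w8');print(c['s']['eef_pos'],c['s']['t'],c['s']['ft_force'],pin(c['s']))
im=c['color'][170:290,240:400];cv2.imwrite('pics/z8.png',cv2.resize(im,None,fx=5,fy=5,interpolation=cv2.INTER_CUBIC)[:,:,::-1])
E
```

```text
t: 6.7
eef_pos: [0.5958, 0.1436, 0.2037]
ee_rot: [-0.566, -0.418, 0.577, -0.415]
ft_force: [-0.0, -0.2, -2.0]
finger_gap: 0.033
[0.5957875  0.14355021 0.20374935] 6.7 [-0.02542791 -0.16256885 -1.95631286] (array([0.5958, 0.1419, 0.2219]), array([0.5936, 0.1418, 0.1319]))
```

View pics/z8.png

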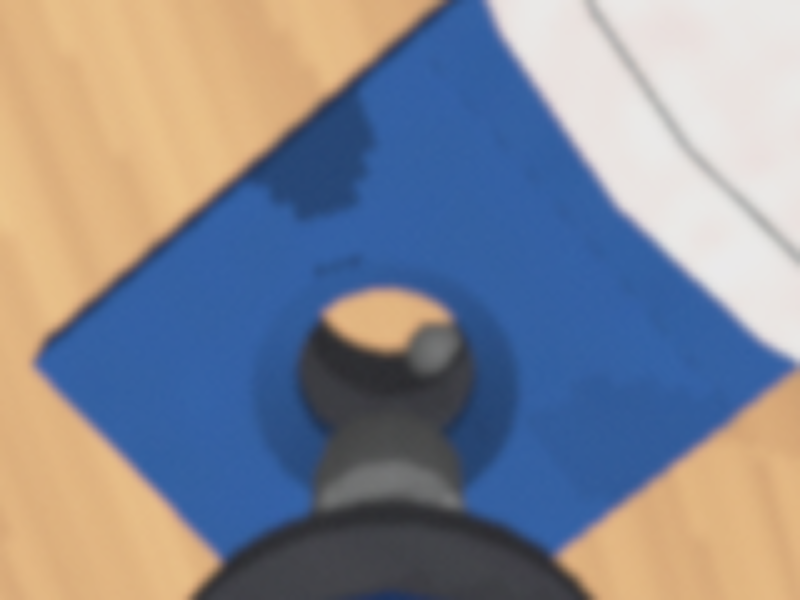

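```bash
python3 - <<'E'
from h import *
print(plane(load('w8'),317,248,.11))
E
python3 -m handwheel '[-0.0022,-0.001,-0.007,0,0,0,-0.008,0,0,0,-0.006,0,0,0,0,0]';python3 - <<'E'
from h import *
c=grab('wrist','w9');print(c['s']['eef_pos'],c['s']['t'],c['s']['ft_force'],pin(c['s']))
im=c['color'][170:290,240:400];cv2.imwrite('pics/z9.png',cv2.resize(im,None,fx=5,fy=5,interpolation=cv2.INTER_CUBIC)[:,:,::-1])
E
```

```text
[0.59247292 0.14017655 0.11      ]
t: 7.08
eef_pos: [0.5935, 0.1428, 0.1819]
ee_rot: [-0.567, -0.418, 0.576, -0.415]
ft_force: [-0.0, -0.2, -1.5]
finger_gap: 0.0333
[0.5935033  0.14279227 0.18186586] 7.0833 [-0.00196513 -0.1957764  -1.47707405] (array([0.5935, 0.1412, 0.2   ]), array([0.5914, 0.1411, 0.11  ]))
```

View pics/z9.png

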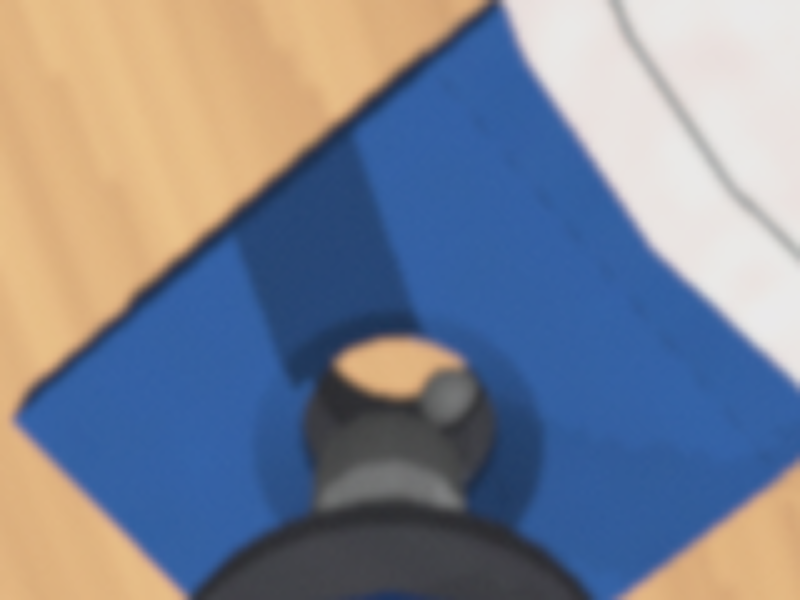

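```bash
python3 -m handwheel '[0,-0.0005,-0.005,0,0,0,-0.005,0,0,0,-0.005,0,0,0,0,0]';python3 - <<'E'
from h import *
c=grab('wrist','w10');print(c['s']['eef_pos'],c['s']['t'],c['s']['ft_force'],c['s']['torque'],pin(c['s']))
im=c['color'][170:290,240:400];cv2.imwrite('pics/z10.png',cv2.resize(im,None,fx=5,fy=5,interpolation=cv2.INTER_CUBIC)[:,:,::-1])
E
```

```text
t: 7.47
eef_pos: [0.5939, 0.1421, 0.1663]
ee_rot: [-0.567, -0.418, 0.576, -0.415]
ft_force: [0.7, -0.5, -1.0]
finger_gap: 0.0326
[0.59388557 0.1421488  0.16628991] 7.4667 [ 0.66508079 -0.54947186 -1.00976746] [ 0.03135218  0.04402097 -0.01165832] (array([0.5939, 0.1405, 0.1844]), array([0.5918, 0.1405, 0.0945]))
```

View pics/z10.png

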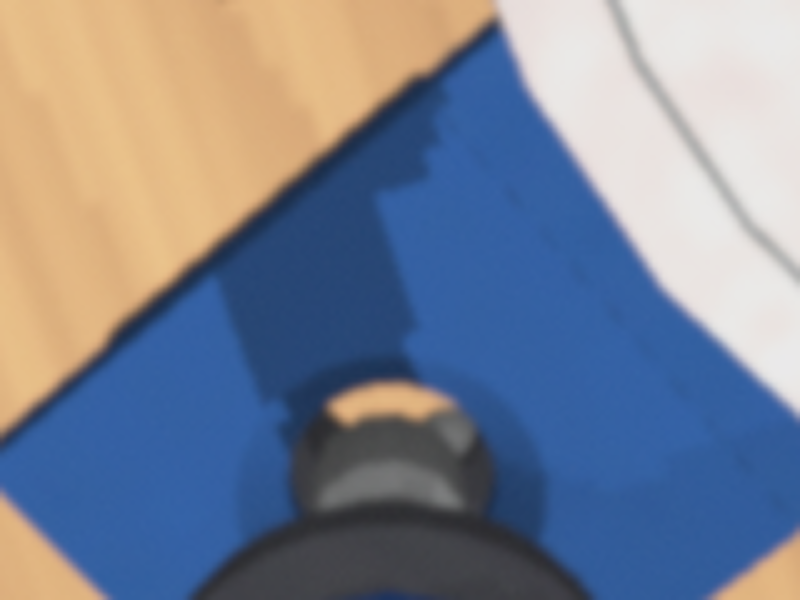

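```bash
python3 -m handwheel '[-0.0005,0,-0.006,0,0,0,-0.006,0,0,0,-0.006,0,0,0,-0.005,0,0,0,0,0]';python3 - <<'E'
from h import *
s=r.sense();print(s['eef_pos'],s['t'],s['ft_force'],s['torque'],pin(s))
E
```

```text
t: 7.93
eef_pos: [0.5938, 0.1424, 0.1422]
ee_rot: [-0.568, -0.418, 0.575, -0.416]
ft_force: [-0.8, -0.0, 0.3]
finger_gap: 0.0327
[0.59384516 0.14235028 0.14219049] 7.9333 [-0.84449362 -0.0355477   0.2831279 ] [0.02490414 0.10964438 0.02878371] (array([0.5938, 0.1407, 0.1603]), array([0.5919, 0.1407, 0.0704]))
```

```bash
python3 -m handwheel '[0,0,-0.004,0,0,0,-0.004,0,0,0,-0.004,0,0,0,-0.003,0]'; python3 -m handwheel '[0,0,-0.003,0,0,0,-0.003,0]'
```

```text
t: 8.27
eef_pos: [0.5948, 0.142, 0.1277]
ee_rot: [-0.569, -0.417, 0.574, -0.416]
ft_force: [1.3, -2.8, -0.0]
finger_gap: 0.0327
t: 8.43
eef_pos: [0.5948, 0.1419, 0.1216]
ee_rot: [-0.569, -0.417, 0.574, -0.416]
ft_force: [-23.7, -4.2, 51.2]
finger_gap: 0.0332
```

```bash
python3 -m handwheel '[-0.0005,0,0,0]';python3 - <<'E'
from h import *
s=r.sense();print(s['eef_pos'],s['t'],s['ft_force'],s['torque'],pin(s))
c=grab('wrist','w11');grab('side','s11')
a=c['color'][230:480,150:490]; b=load('s11')['color'][90:215,265:435]
cv2.imwrite('pics/z11.png',np.hstack([a,cv2.resize(b,(340,250),interpolation=cv2.INTER_CUBIC)])[:,:,::-1])
E
```

```text
t: 8.52
eef_pos: [0.5945, 0.142, 0.1219]
ee_rot: [-0.569, -0.417, 0.574, -0.416]
ft_force: [3.5, 0.1, 0.6]
finger_gap: 0.0327
[0.59450662 0.1420359  0.12194391] 8.5167 [3.52350179 0.1213092  0.6241897 ] [-0.01452132 -0.57279372 -0.03833186] (array([0.5944, 0.1404, 0.1401]), array([0.5929, 0.1404, 0.0501]))
```

View pics/z11.png

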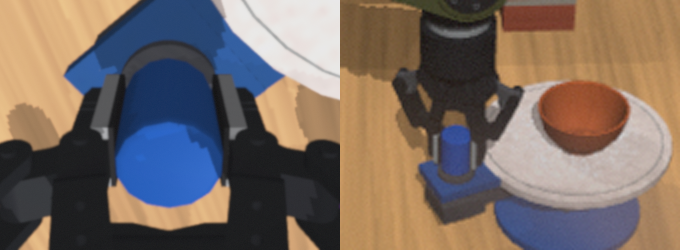

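```bash
python3 -m handwheel '[0,0,-0.0015,0,0,0,0,0]'; python3 -m handwheel '[0,0,0,0,0,0,0,0,0,0,0,0,0,0,0,0]' 0.06; python3 -m handwheel '[0,0,0.02,0,0,0,0.03,0,0,0,0.035,0,0,0,0.035,0,0,0,0.03,0,0,0,0,0,0,0,0,0]' 0.0854;python3 - <<'E'
from h import *
for n in('wrist','side','scene'): c=grab(n,n[0]+n[1]+'12')
print(r.sense()['eef_pos'],r.sense()['t'],r.sense()['ft_force'])
b=load('si12')['color'][90:215,265:435];a=load('sc12')['color'][205:330,350:520]
cv2.imwrite('pics/z12.png',np.hstack([cv2.resize(x,None,fx=2.3,fy=2.3,interpolation=cv2.INTER_CUBIC) for x in(a,b)])[:,:,::-1])
E
```

```text
t: 8.78
eef_pos: [0.5945, 0.1422, 0.122]
ee_rot: [-0.569, -0.417, 0.574, -0.416]
ft_force: [0.7, 0.8, -5.3]
finger_gap: 0.0328
t: 9.12
eef_pos: [0.5939, 0.1424, 0.1207]
ee_rot: [-0.569, -0.417, 0.574, -0.416]
ft_force: [0.7, -0.0, 0.9]
finger_gap: 0.0602
t: 9.7
eef_pos: [0.5912, 0.1422, 0.2741]
ee_rot: [-0.567, -0.418, 0.576, -0.415]
ft_force: [0.2, -0.2, -0.5]
finger_gap: 0.0857
[0.59093284 0.14211816 0.27249405] 9.85 [-0.77497844  0.39559034 -0.35735543]
```

View pics/wr12.png

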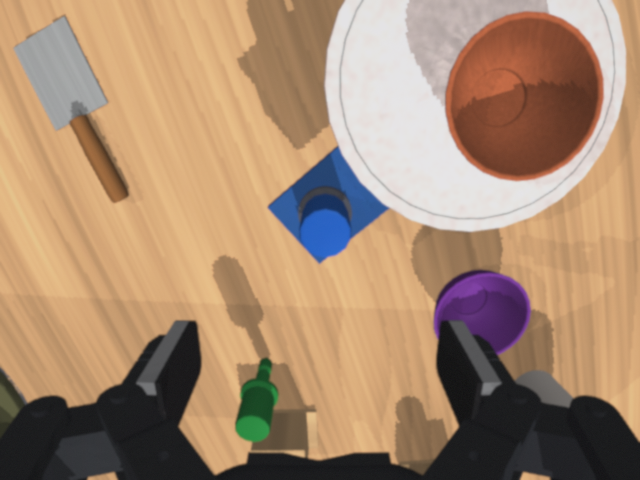

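View pics/z12.png

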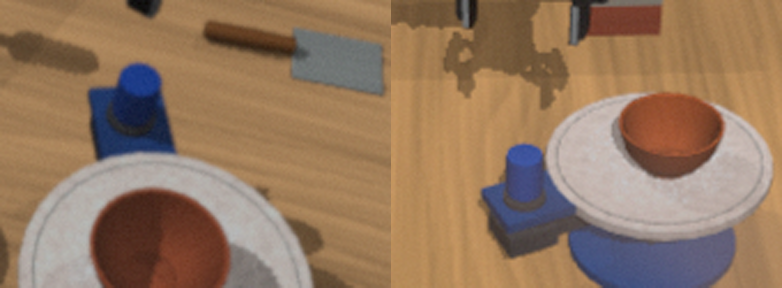

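```bash
python3 - <<'E'
from h import *
import cv2
out=[]
for t,(x0,y0,x1,y1) in(('sc12',(365,220,425,280)),('si12',(285,140,345,200)),('wr12',(275,170,375,270))):
    c=load(t);im=c['color'][y0:y1,x0:x1];out.append(cv2.resize(im,(266,266),interpolation=cv2.INTER_CUBIC))
cv2.imwrite('pics/z13.png',np.hstack(out)[:,:,::-1])
E
sleep 1
```

```text
(no output)
```

View pics/z13.png

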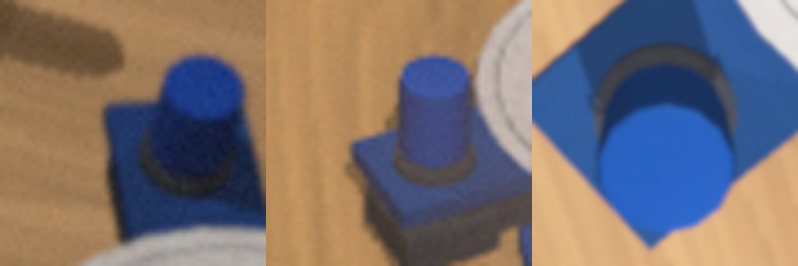

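```bash
python3 - <<'E'
from h import *
a=(load('sc12'),410.8,239.6);b=(load('si12'),322.9,157.4);c=(load('wr12'),325.8,233.2)
print(tri([a,b]),tri([a,c]),tri([b,c]),tri([a,b,c])[0])
print(*[plane(*x,.162).round(4) for x in(a,b,c)])
E
```

```text
(array([0.59338372, 0.14123437, 0.15730869]), [np.float64(0.0008292481928259297), np.float64(0.0008292481928258384)]) (array([0.59431756, 0.14075484, 0.16052209]), [np.float64(0.000983707118105974), np.float64(0.0009837071181058457)]) (array([0.59377229, 0.13906676, 0.15822953]), [np.float64(0.00010658806088693421), np.float64(0.00010658806088695805)]) [0.59365863 0.14017871 0.15824981]
[0.5961 0.1416 0.162 ] [0.5936 0.1341 0.162 ] [0.594  0.1403 0.162 ]
```

```bash
python3 - <<'E'
from h import *
print(r.job_done(), r.sense()['t'])
E
```

```text
the job is handed in; nothing more can be done
the job is handed in; nothing more can be done
```

The banding wheel is locked: the blue pin is down through the lug and bracket with its collar on the lug. The gripper has let go and is clear above it. I handed the job in at about 9.9 s, and no verdict was reported.

**Seating:** The pin hit a firm stop at 51 N, with the knob centre worked out at 140.1 mm above the table (fully home is 140 mm). During that stop there was also a brief sideways force of about 24 N, because the tool was tilted by about 1°; it was gone after release.

**Checks after release:**
- **Knob top:** the scene and side cameras put it at 157 mm (expected 162 mm). Those two cameras read known heights about 5 mm low all along, so this agrees with fully home. The other camera pairs gave 158 and 160.5 mm, so I relied on the hard stop and the pictures for the last few millimetres.
- **Collar:** the pictures show it resting on the lug, with no visible gap or tilt.
- **Other items:** the bowl is still standing on the wheel. I never touched the white pin; it was last clearly seen in its block just before insertion.

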